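# Hang the porcelain pin insulator on its slanted transport peg

## Robot

A 7-joint arm with a two-finger parallel gripper is mounted at the origin on the work surface. World frame = base frame: x ahead of the robot, y to its left, z up, the work surface at z = 0. Lengths are in m, angles in rad, forces in N, time in s.
With the tool pointing down it reaches from about 0.4 to 0.85 m from the base axis. Payload 6.9 kg.
Tool frame: the origin (TCP) lies midway between the tips of the shut fingers; the grasp point (between the pads) lies behind it (ctrl.pinch_z is the z of the grasp point in the tool frame, in m); z points along the fingers, y is the direction in which the jaws open and shut (so a half turn about z gives the same grasp; the last joint's range is limited). The gripper opens to 85 mm and grips with 20 to 120 N. Pads are 22 mm wide; open, the fingers measure 114 mm over their backs; the gripper's body (76 mm by 85 mm) begins 54 mm behind the grasp point. The pads swing forward as they close: fully open they stand 13 mm farther back than shut.
Start: joints at [1.258, 0.507, -0.238, 1.5, 0.126, 1.149, -0.155], TCP at [0.254, -0.571, 0.231] pointing down, gripper open.
Joint ranges: [-3.08, 3.08], [-0.24, 2.05], [-1.43, 1.35], [0, 2.5], [-1.52, 4.66], [0.17, 1.96], [-2.89, 2.89]. Speed limits (rad/s): [2.39, 2.39, 3.14, 3.14, 3.14, 3.14, 3.14].

## Interface

Orientations are given as a unit quaternion [w, x, y, z].
In Python, from station import ctrl, get_state, vision, ticket, models gives the robot as it stands. Calls block until the motion is done:
- ctrl.movep(position, orientation): joint-space move of the TCP to a pose.
- ctrl.movel(position, frame=None, max_speed=0.15): straight line of the TCP; frame=None keeps the orientation; max_speed is the mean speed in m/s.
- ctrl.set_joints(angles): joint-space move.
- ctrl.ungrasp() and ctrl.close_gripper(force=None): open the fingers fully, or close them until they stop; force is the grip in N (None keeps the last).
- ctrl.pause(seconds).
- ctrl.ik(position, orientation): joint angles nearest the present ones, or None.
- get_state(): the state.
- vision.grab_frame(name): name is "side" or "top"; returns (picture, depth): 420x560x3 uint8, blue, green, red; 420x560 float32, m along the optical axis (not along the pixel's ray), 0 where there is no reading.
- vision.camera_info(name): a dict with "mtx" (3x3 intrinsics, pixels), "R" (3x3) and "t" (3): a world point X has camera coordinates R X + t. Camera axes: x right, y down, z forward; pixel columns grow to the right and rows downward; lengths in m; the calibration is good to about 2 mm. A picture is of the moment at which its call begins. camera_info takes no time and is no camera call.
A pose or a line that the arm cannot do raises ctrl.Unreachable and nothing moves.
- ticket.close_job(): hands the job in, once; it reports no verdict.
Trained networks look in the newest picture that a camera, given by its name, has taken for a name from the list of things; names that differ only in an ending like _2 or _b are one class to them, and where a whole thing is asked for, a point or a joint stands for the part that bears it (a point fixed in the world has none). Each returns a list of dicts, best first, with "p" (0 to 1); they miss things now and then, are a little off and sometimes report something else, mostly with a low value. They report only what shows in the picture. A call takes as long as a camera call. They do not tell look-alikes from the thing itself.
- models.recognise(camera, target): "point" ([column, row] in pixels, amid what is visible of it).
- models.masks_of(camera, target): "mask" (420x560 bool, what is visible of it) and "point" ([column, row] in pixels, amid what is visible of it).
The state is a dict: "time": time; "qpos": joint angles; "qd": joint speeds; "tau": joint torques, N m; "tcp_pos": TCP position; "eef_rot": TCP orientation; "contact_force": force on the tool from outside, world axes, zero at the start; "wrist_torque": the same for the moment, N m; "width": finger opening in m.
Only numpy, scipy, OpenCV 4.12 (cv2) and the standard library are available. Lean on these libraries where they do the work, as an engineer would, in place of code of your own. Each camera call takes 0.05 s, during which the arm holds its last target. There are 200 camera calls.

## Task

Pick up the bell-shaped porcelain pin insulator and hang it on the slanted peg, sliding its bore on along the peg. Push it down against the tight rubber collar until the collar is driven fully home on its clamp and presses back firmly, hold that firm push for a moment, but go gently (never over 25 N) since porcelain chips; then let go and leave it hanging there, and leave the spool insulator and the meter box where they are.

Things in the scene. Friction and masses are not known exactly. Their poses are not given: they have to be found in the camera images.
- insulator: Bell-shaped white porcelain pin insulator, loose, upright, 100 mm tall, 0.3 to 0.5 kg, round. Skirt 80 mm across up to 20 mm, 68 mm up to 42 mm, neck 40 to 44 mm, cylindrical head 46 mm across from 64 to 98 mm up (grip here). Blind bore 24 mm across, 68 mm deep, open at the bottom, on the axis. Origin: centre of the bottom (bore mouth); z axis up through the head.
- peg: Straight steel peg, 20 mm across, 115 mm long, round nose, fixed on the low grey stand, slanting up 55 degrees above level and leaning roughly towards the robot. Origin: the very tip, about 154 mm above the bench; z axis: along the peg, outward and up. The insulator goes on along -z with its own z along the peg's z, and stays on by its weight.
- peg_collar (a point): Fixed mark on the peg 16 mm below the tip, the highest place of the black rubber collar (40 mm across, 12 mm thick) that rides tight on it. Not measured and different every time: the collar's upper face starts 16 to 50 mm below the tip and must be pushed 10 to 18 mm down. It slides under 5 to 8 N. Same axes as the peg.
- peg_clamp (a point): Fixed mark on the peg 34 mm below the tip, the highest place of the collar's upper face when home. The dark clamp ring (34 mm across, side screw) below, with a springy washer, stops the collar; it is set differently every time and not measured: home is 34 to 60 mm below the tip. There the push rises by about 5 to 7 N per mm; about 15 N shows it is home. Same axes as the peg.
- stand: Fixed grey steel stand that carries the peg: foot plate 130 x 110 x 12 mm with a block 35 mm behind its centre that rises to 67 mm. Origin: centre of the foot's underside; the peg leans towards its -x.
- post_stand: Another fixed stand with the same foot but a thick upright wooden post (30 mm across, 122 mm high), which does not fit the bore: not for this job. Origin: centre of the foot's underside.
- spool: Loose white porcelain spool insulator with a waist, 64 mm across and 70 mm tall, no bore: leave alone. Origin: centre of its underside.
- meter_box: Loose round grey-green open meter box, 160 mm across, 60 mm tall, standing between the two stands: leave alone. Origin: centre of its underside.
Things that resemble listed ones, but are neither listed nor needed, are in the scene too. What is shaped like the insulator but blue, purple or red is not meant.

How it is judged:
By the outcome, as a careful person would: the job done as asked, in the order asked, and still so for the second after the job is handed in, with the robot touching nothing.
It also fails if it takes over 61 s, if anything falls off the work surface, if the arm or the gripper's body presses on something with over 40 N, if the wrist force passes 120 N, or if a joint passes its speed limit or range.

## Working session

There is one attempt and no reset: what is moved stays moved. The work goes in short steps, each a Python script; the robot and the scene stay as the last script left them, time stands still between calls to the robot, and variables do not carry over. Pictures are saved under pics/ and viewed, about 8 in all and at most 12, crops included, and the job is handed in when it is done.

```bash
mkdir -p pics; ls; python3 - <<'E'
from station import ctrl,get_state,vision,ticket,models
import cv2,numpy as np
print(get_state(),ctrl.pinch_z)
for n in("side","top"):
    im,d=vision.grab_frame(n); cv2.imwrite(f"pics/{n}0.png",im); np.save(f"pics/{n}0.npy",d)
    c=vision.camera_info(n); print(n,c)
    for t in("insulator","peg","stand","post_stand","spool","meter_box","peg_collar","peg_clamp"):
        print(t,[(np.round(r["point"]).tolist(),round(r["p"],2)) for r in models.recognise(n,t)])
E
```

```text
pics
{'time': 0.0, 'qpos': array([ 1.25845369,  0.50835693, -0.23749161,  1.50113614,  0.12574298,
        1.14889217, -0.15479271]), 'qd': array([-0.00077898,  0.00039413,  0.00115465,  0.00113778, -0.00016527,
        0.00110592, -0.00045139]), 'tau': array([ 6.11839914e-04, -6.20599508e+01, -2.18620621e+00, -2.49658066e+01,
        1.26797441e-02,  1.19006069e-02, -1.29650010e-05]), 'tcp_pos': array([ 0.25331502, -0.57081659,  0.23041554]), 'eef_rot': array([-8.70758939e-04,  9.78253399e-01,  2.07411373e-01, -2.28365262e-04]), 'contact_force': array([0.05335825, 0.48264207, 1.65540042]), 'wrist_torque': array([-0.03274307,  0.06312565, -0.00327546]), 'width': 0.08557048648456983} -0.0187
side {'mtx': array([[500.67977753,   0.        , 277.84739411],
       [  0.        , 500.67977753, 209.55774543],
       [  0.        ,   0.        ,   1.        ]]), 'R': array([[-0.97312531, -0.23000844,  0.01110216],
       [-0.15221988,  0.60634208, -0.78049881],
       [ 0.1727896 , -0.76121311, -0.62505868]]), 't': array([0.48161749, 0.18522267, 1.14641029])}
insulator [([266.0, 274.0], 0.7
[... 484 characters left out ...]
   , 467.14527638, 211.02846423],
       [  0.        ,   0.        ,   1.        ]]), 'R': array([[ 0.01952625, -0.99979498,  0.00535892],
       [-0.9793678 , -0.02020506, -0.2010733 ],
       [ 0.20114035, -0.00132215, -0.97956154]]), 't': array([-0.01687424,  0.4972637 ,  0.95761716])}
insulator [([228.0, 217.0], 0.96), ([166.0, 300.0], 0.75), ([220.0, 278.0], 0.67), ([136.0, 138.0], 0.63), ([309.0, 287.0], 0.56)]
peg [([135.0, 138.0], 0.9)]
stand [([147.0, 151.0], 0.7)]
post_stand [([387.0, 151.0], 0.57)]
spool [([308.0, 220.0], 0.79)]
meter_box [([263.0, 137.0], 0.85)]
peg_collar [([134.0, 137.0], 0.97), ([309.0, 218.0], 0.15)]
peg_clamp [([135.0, 138.0], 0.98), ([147.0, 151.0], 0.72)]
```

View pics/side0.png

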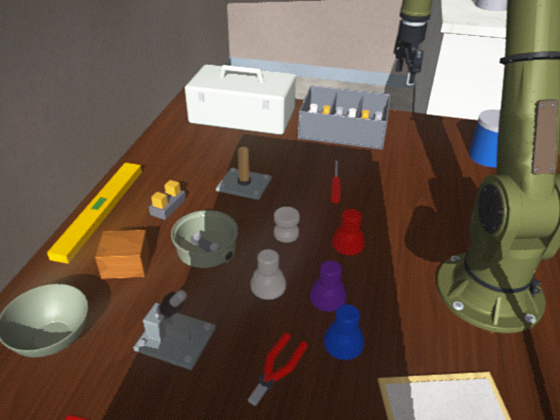

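View pics/top0.png

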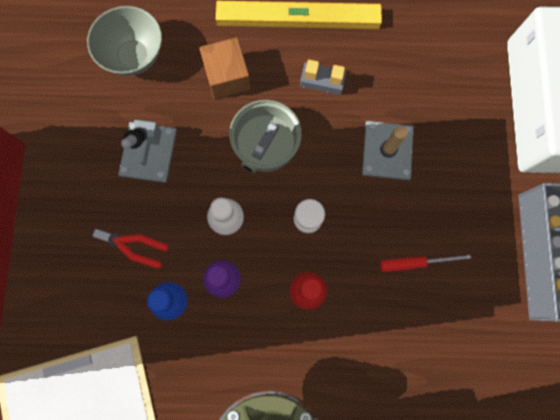

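Top view shows the white bell at (228,217) and side view at (266,274). The bells at (166,300), (220,278) and (309,287) are blue, purple and red, and the spool at (308,218) has no stepped skirt. The white bell is therefore the candidate. The peg is at top (135,138) and side (172,305). I'll confirm all of this in one enlarged crop and measure from depth.

```bash
cat > h.py <<'E'
import numpy as np,cv2
from station import ctrl,get_state,vision,ticket,models
def cloud(n,d):
    c=vision.camera_info(n);K=c["mtx"];v,u=np.mgrid[:420,:560]
    P=np.stack([(u-K[0,2])/K[0,0]*d,(v-K[1,2])/K[1,1]*d,d],-1)
    W=(P-c["t"])@c["R"]; W[d==0]=np.nan; return W
def proj(n,X):
    c=vision.camera_info(n);p=c["mtx"]@(c["R"]@np.asarray(X)+c["t"]);return p[:2]/p[2]
E
python3 - <<'E'
from h import *
t=cv2.imread("pics/top0.png");s=cv2.imread("pics/side0.png")
f=lambda i,x,y,w,h:cv2.resize(i[y:y+h,x:x+w],(400,300),interpolation=cv2.INTER_CUBIC)
cv2.imwrite("pics/c1.png",np.vstack([np.hstack([f(t,110,110,80,60+15),f(s,130,280,100,75)]),np.hstack([f(t,190,180,100,75),f(s,220,240,100,75)])]))
for n in("top","side"):
    W=cloud(n,np.load(f"pics/{n}0.npy"))
    for nm,(x,y,w,h) in dict(ins=(205,190,42,50) if n=="top" else (248,245,42,58),peg=(115,118,65,65) if n=="top" else (130,285,90,85)).items():
        P=W[y:y+h,x:x+w].reshape(-1,3);P=P[~np.isnan(P[:,0])]
        for a,b in((.005,.025),(.05,.062),(.066,.09),(.09,.11),(.11,.125),(.125,.14),(.14,.16)):
            Q=P[(P[:,2]>a)&(P[:,2]<b)]
            if len(Q)>4:print(n,nm,a,b,len(Q),Q.mean(0).round(4),Q.min(0).round(3),Q.max(0).round(3))
E
```

```text
top ins 0.005 0.025 244 [0.4757 0.0988 0.0176] [0.451 0.062 0.005] [0.53  0.146 0.025]
top ins 0.05 0.062 13 [0.4759 0.095  0.0515] [0.469 0.085 0.05 ] [0.489 0.114 0.053]
top ins 0.066 0.09 49 [0.4745 0.0975 0.079 ] [0.468 0.084 0.066] [0.497 0.121 0.089]
top ins 0.09 0.11 386 [0.4896 0.1058 0.0983] [0.468 0.084 0.09 ] [0.514 0.129 0.103]
top peg 0.005 0.025 1830 [0.6236 0.2853 0.0115] [0.569 0.23  0.005] [0.71  0.355 0.025]
top peg 0.05 0.062 39 [0.6673 0.271  0.0565] [0.654 0.262 0.05 ] [0.693 0.309 0.062]
top peg 0.066 0.09 102 [0.6728 0.2819 0.0694] [0.638 0.263 0.066] [0.691 0.313 0.089]
top peg 0.09 0.11 78 [0.6503 0.283  0.0997] [0.613 0.275 0.09 ] [0.667 0.3   0.11 ]
top peg 0.11 0.125 118 [0.6276 0.2867 0.1186] [0.613 0.274 0.11 ] [0.648 0.313 0.125]
top peg 0.125 0.14 111 [0.6333 0.29   0.1296] [0.605 0.275 0.125] [0.647 0.311 0.14 ]
top peg 0.14 0.16 97 [0.6095 0.2937 0.15  ] [0.6   0.285 0.141] [0.624 0.305 0.157]
side ins 0.005 0.025 319 [0.4875 0.135  0.0169] [ 0.454 -0.004  0.005] [0.547 0.152 0.025]
side ins 0.05 0.062 88 [0.4897 0.126  0.054 ] [0.471 0.102 0.05 ] [0.516 0.136 0.062]
side ins 0.066 0.09 163 [0.49   0.1273 0.078 ] [0.47  0.11  0.066] [0.516 0.134 0.09 ]
side ins 0.09 0.11 289 [0.4923 0.1152 0.0988] [0.471 0.088 0.09 ] [0.516 0.136 0.104]
side peg 0.005 0.025 2305 [0.6305 0.3084 0.0129] [0.571 0.163 0.005] [0.753 0.36  0.025]
side peg 0.05 0.062 92 [0.6722 0.3126 0.0564] [0.659 0.293 0.05 ] [0.696 0.32  0.062]
side peg 0.066 0.09 204 [0.6748 0.3028 0.0714] [0.638 0.266 0.066] [0.695 0.32  0.09 ]
side peg 0.09 0.11 125 [0.6507 0.3077 0.0989] [0.616 0.291 0.09 ] [0.67 0.32 0.11]
side peg 0.11 0.125 142 [0.6284 0.3081 0.1179] [0.614 0.283 0.11 ] [0.657 0.318 0.125]
side peg 0.125 0.14 134 [0.6349 0.302  0.1303] [0.611 0.281 0.125] [0.651 0.317 0.14 ]
side peg 0.14 0.16 116 [0.6126 0.3036 0.1498] [0.602 0.292 0.14 ] [0.628 0.31  0.157]
```

View pics/c1.png

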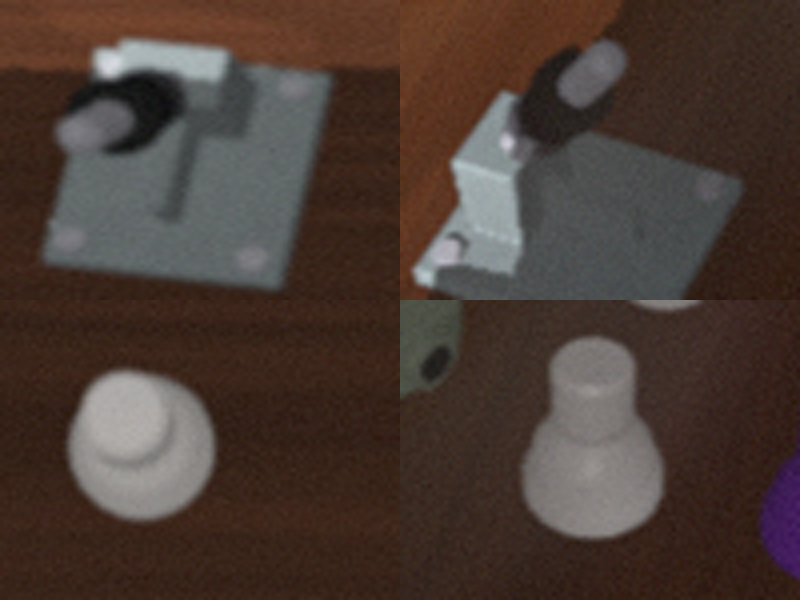

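The crop confirms the white stepped bell at top (228,217) and side (266,274), and the steel peg with its black collar. Next I'll fit both geometries to the depth data.

```bash
cat > fit.py <<'E'
from h import *
from scipy.optimize import least_squares
C={n:cloud(n,np.load(f"pics/{n}0.npy")) for n in("top","side")}
def pts(n,x,y,w,h):
    P=C[n][y:y+h,x:x+w].reshape(-1,3);return P[~np.isnan(P[:,0])]
A={"top":pts("top",115,118,65,65),"side":pts("side",130,285,90,85)}
B={"top":pts("top",200,190,48,55),"side":pts("side",240,240,55,65)}
def sel(P,a,b):return P[(P[:,2]>a)&(P[:,2]<b)]
ax=lambda az,el=np.radians(55):np.array([np.cos(el)*np.cos(az),np.cos(el)*np.sin(az),np.sin(el)])
def pegres(p,P):   # x,y,z tip, az, collar upper face s
    z=ax(p[3]);d=P-p[:3];s=-d@z;r=np.linalg.norm(d+np.outer(s,z),axis=1)
    cap=np.where(s<10,np.hypot(s-10,r)-10,r-10*1) if 0 else np.where(s<.01,np.hypot(s-.01,r)-.01,r-.01)
    q=np.stack([np.abs(s-p[4]-.006)-.006,r-.02]);col=np.linalg.norm(np.maximum(q,0),axis=0)+np.minimum(q.max(0),0)
    return np.minimum(np.abs(cap),np.abs(col))
for nm,P in dict(top=sel(A["top"],.09,.17),side=sel(A["side"],.09,.17),both=sel(np.vstack(list(A.values())),.09,.17)).items():
    best=min((least_squares(pegres,[.607,.297,.154,az,s],args=(P,),loss="soft_l1",f_scale=.002,x_scale=[.01,.01,.01,.2,.01]) for az in(2.8,3.1,-2.9) for s in(.02,.03,.04)),key=lambda r:r.cost)
    p=best.x;print(nm,p[:3].round(4),"az",np.degrees(p[3]).round(1)%360,"collar",p[4].round(4),"med",np.median(pegres(p,P)).round(4))
for n in A:
    Q=sel(A[n],.008,.016); r=cv2.minAreaRect(((Q[:,:2])*1000).astype(np.float32));print(n,"foot",r)
def insres(p,P):
    return np.hypot(P[:,0]-p[0],P[:,1]-p[1])
for n,P in B.items():
    Q=sel(P,.066,.094);r=least_squares(lambda p:insres(p,Q)-.023,[.492,.109],loss="soft_l1",f_scale=.002)
    S=sel(P,.094,.106);print(n,"ins",r.x.round(4),"top mean",S.mean(0).round(4),"rect",cv2.minEnclosingCircle((S[:,:2]*1000).astype(np.float32)))
E
python3 fit.py
```

```text
top [0.6062 0.2984 0.1541] az 165.1 collar 0.0409 med 0.0014
side [0.6073 0.2977 0.1554] az 184.1 collar 0.0409 med 0.0013
both [0.6068 0.2981 0.1552] az 177.6 collar 0.0407 med 0.0014
top foot ((638.7236328125, 291.7887878417969), (110.70539093017578, 130.41429138183594), 83.06806945800781)
side foot ((641.93017578125, 296.5003967285156), (112.48197174072266, 131.80612182617188), 83.41717529296875)
top ins [0.4911 0.1066] top mean [0.4901 0.1062 0.0986] rect ((490.8106689453125, 106.15471649169922), 22.880537033081055)
side ins [0.4935 0.1094] top mean [0.4925 0.114  0.0995] rect ((493.0758972167969, 110.9777603149414), 24.752765655517578)
```

```bash
cat >> h.py <<'E'
from scipy.spatial.transform import Rotation as Ro
TIP=np.array([.6067,.2980,.1545]);az=np.radians(173.2)
H=np.array([np.cos(az),np.sin(az),0]);A_=np.cos(np.radians(55))*H+np.array([0,0,np.sin(np.radians(55))])
Y=np.cross([0,0,1],H)
def q(z,y):
    m=np.stack([np.cross(y,z),y,z],1);return Ro.from_matrix(m).as_quat(scalar_first=True)
INS=np.array([.492,.1085,0])
E
python3 - <<'E'
from h import *
h=.060
print(Y)
for s in(1,-1):
    qd,qf=q(np.array([0,0,-1.]),s*Y),q(-A_,s*Y)
    for nm,p,o in(("above",INS+[0,0,.16],qd),("grasp",INS+[0,0,h],qd),("lift",INS+[0,0,.2],qd),("pre",TIP+A_*(.04+h),qf),("in",TIP+A_*(h-.06),qf)):
        j=ctrl.ik(p,o);print(s,nm,p.round(3),None if j is None else np.round(j,2))
sgn=-1
qd=q(np.array([0,0,-1.]),sgn*Y)
ctrl.movep(INS+[0,0,.16],qd);s=get_state();print(s["time"],s["tcp_pos"],s["contact_force"])
E
```

```text
[-0.11840397 -0.99296551  0.        ]
1 above [0.492 0.108 0.16 ] [ 0.13  0.44 -0.57  1.91  0.3   0.88 -2.28]
1 grasp [0.492 0.108 0.06 ] [-0.05  0.55 -0.32  2.03  0.29  0.61 -2.25]
1 lift [0.492 0.108 0.2  ] [ 0.21  0.4  -0.67  1.86  0.3   0.98 -2.28]
1 pre [0.55  0.305 0.236] [-1.34  0.43  0.76  1.97  0.34  0.43 -2.67]
1 in [0.607 0.298 0.154] [-1.2   0.62  0.76  1.98 -0.01  0.21 -2.33]
-1 above [0.492 0.108 0.16 ] [ 0.41  0.56 -1.04  1.91  0.57  1.    0.56]
-1 grasp [0.492 0.108 0.06 ] [ 0.27  0.66 -0.84  2.02  0.71  0.77  0.46]
-1 lift [0.492 0.108 0.2  ] [ 0.47  0.55 -1.15  1.85  0.56  1.11  0.57]
-1 pre [0.55  0.305 0.236] [-0.02  0.58 -1.22  1.96  1.29  1.2  -0.37]
-1 in [0.607 0.298 0.154] [-0.09  0.69 -1.03  1.97  1.46  1.08 -0.44]
3.4667 [0.49238074 0.10743966 0.15989659] [ 0.14145391 -0.05219981 -0.68549951]
```

```bash
python3 - <<'E'
from h import *
h=.060
ctrl.movel(INS+[0,0,h],max_speed=.1); s=get_state();print(s["time"],s["tcp_pos"],s["contact_force"])
ctrl.close_gripper(60); s=get_state();print(s["time"],s["tcp_pos"],s["contact_force"],s["width"])
ctrl.movel(INS+[0,0,.21],max_speed=.12)
s=get_state();print(s["time"],s["tcp_pos"],s["contact_force"],s["width"])
ctrl.movep(TIP+A_*(.045+h),q(-A_,-Y)); ctrl.pause(.3)
s=get_state();print(s["time"],s["tcp_pos"],(TIP+A_*(.045+h)),s["contact_force"],s["wrist_torque"],s["width"])
for n in("top","side"):
    im,d=vision.grab_frame(n); cv2.imwrite(f"pics/{n}1.png",im); np.save(f"pics/{n}1.npy",d)
t=cv2.imread("pics/top1.png");s=cv2.imread("pics/side1.png")
cv2.imwrite("pics/c2.png",np.hstack([cv2.resize(i[y:y+150,x:x+100],(400,600),interpolation=cv2.INTER_CUBIC) for i,x,y in((t,90,90),(s,130,220))]))
E
```

```text
4.6167 [0.49235739 0.10874443 0.06050067] [-1.31729893e-02 -9.56759600e-05 -5.11215952e-01]
5.075 [0.49220717 0.10839791 0.06054037] [-1.57804509 -1.33499418  5.36044249] 0.044726557529809204
6.475 [0.49160575 0.10822815 0.20930661] [-0.554484    1.17008465 -3.85721584] 0.04495828403020297
7.725 [0.54758889 0.30368945 0.24016952] [0.54689813 0.30513094 0.24051096] [-0.1568194  -0.3207219  -3.91956902] [0.15764572 1.18970121 0.00654669] 0.044698493511765115
```

View pics/c2.png

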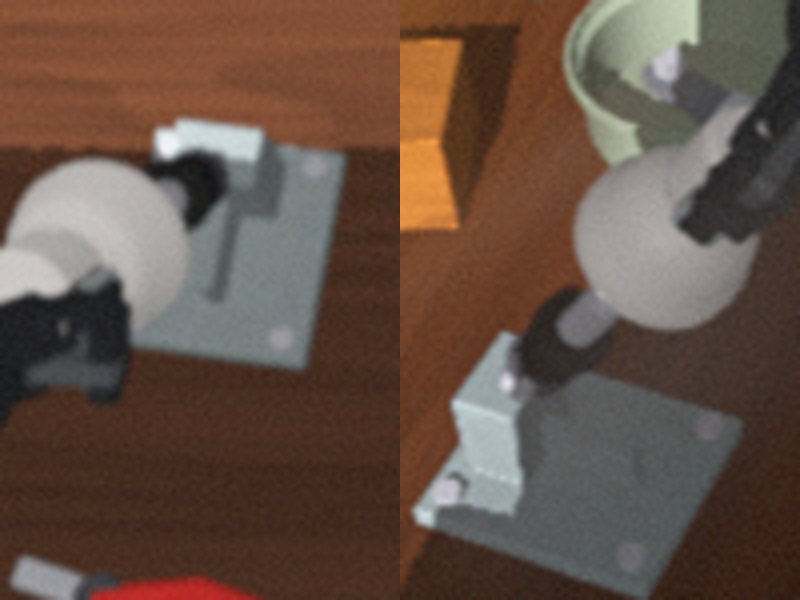

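The left half (top camera) shows the held bell with its skirt at about (115,153) in the full image. The right half (side camera) shows it lined up above the peg at about (297,285). Now I'll fit the bell's axis against the peg's in each camera.

```bash
cat > fit2.py <<'E'
from h import *
from scipy.optimize import least_squares
import io,contextlib
with contextlib.redirect_stdout(io.StringIO()):
    from fit import pegres,sel,A
prof=[(0,.02,.04),(.02,.042,.034),(.042,.064,.021),(.064,.098,.023)]
X=np.cross(Y,A_)
def insr(p,P,free):
    o=TIP+A_*p[2]+X*p[0]+Y*p[1]; z=A_+(X*p[3]+Y*p[4] if free else 0); z=z/np.linalg.norm(z)
    d=P-o;s=d@z;r=np.linalg.norm(d-np.outer(s,z),axis=1);out=[]
    for a,b,R in prof:
        qq=np.stack([np.maximum(a-s,s-b),r-R]);out.append(np.linalg.norm(np.maximum(qq,0),axis=0)+np.minimum(qq.max(0),0))
    return np.min(out,axis=0)
def run(tag):
  for n in("top","side"):
    P=sel(A[n],.09,.17)
    r=least_squares(lambda p:pegres([*p[:3],az,p[3]],P),[*TIP,.041],loss="soft_l1",f_scale=.002,x_scale=.01)
    d=r.x[:3]-TIP
    print(n,"peg x,y,z offs mm",np.round(1e3*np.array([d@X,d@Y,d@A_]),1),"collar",(r.x[3]-d@A_).round(4))
    W=cloud(n,np.load(f"pics/{n}{tag}.npy")); im=cv2.imread(f"pics/{n}{tag}.png").astype(int)
    hsv=cv2.cvtColor(im.astype(np.uint8),cv2.COLOR_BGR2HSV)
    m=(hsv[...,1]<70)&(hsv[...,2]>70)&(np.linalg.norm(W-(TIP+A_*.08),axis=-1)<.055)&(W[...,2]>.13)
    s=(W-TIP)@A_; m&=(s>.03)
    Q=W[m]
    for free in(0,1):
        r=least_squares(insr,[0,0,.045]+[0,0]*free,args=(Q,free),loss="soft_l1",f_scale=.002,x_scale=[.01]*3+[.1]*2*free)
        print(n,len(Q),"ins",np.round(r.x*1e3,1),"med",np.median(np.abs(r.fun)).round(4))
if __name__=="__main__":run(1)
E
python3 fit2.py
```

```text
top peg x,y,z offs mm [ 0.8  2.5 -0.2] collar 0.0408
top 1119 ins [ 1.   3.2 44.2] med 0.0009
top 1119 ins [  1.5   3.1  44.5 -16.    1.4] med 0.0009
side peg x,y,z offs mm [-1.  -4.  -0.1] collar 0.04
side 1337 ins [-1.4 -0.2 44.4] med 0.001
side 1337 ins [ -1.4   1.3  45.3  22.5 -78.7] med 0.0011
```

```bash
python3 - <<'E'
from h import *
o=[]
for n,x,y in(("top",112,112),("side",140,280)):
    im=cv2.imread(f"pics/{n}0.png")[y:y+60,x:x+50];im=cv2.convertScaleAbs(cv2.resize(im,None,fx=8,fy=8,interpolation=cv2.INTER_CUBIC),alpha=1.6,beta=25)
    c=vision.camera_info(n);cam=-c["R"].T@c["t"]
    v=cam-TIP;e=np.cross(A_,v);e/=np.linalg.norm(e)
    f=lambda X:tuple(int(k) for k in ((proj(n,X)-[x,y]+.5)*8))
    for k in(-1,1):cv2.line(im,f(TIP-A_*.01+e*.01*k),f(TIP-A_*.04+e*.01*k),(0,255,0),1)
    u=A_-0*A_; vv=v/np.linalg.norm(v); u=np.cross(vv,e)
    S=[f(TIP-A_*.01+.01*(np.cos(t)*e+np.sin(t)*u)) for t in np.linspace(0,2*np.pi,40)]
    cv2.polylines(im,[np.array(S)],True,(0,255,255),1)
    w=np.cross(A_,Y);S=[f(TIP-A_*.0408+.02*(np.cos(t)*Y+np.sin(t)*w)) for t in np.linspace(0,2*np.pi,60)]
    cv2.polylines(im,[np.array(S)],True,(255,100,255),1)
    o.append(im)
cv2.imwrite("pics/c3.png",np.hstack(o))
E
```

```text
(no output)
```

View pics/c3.png

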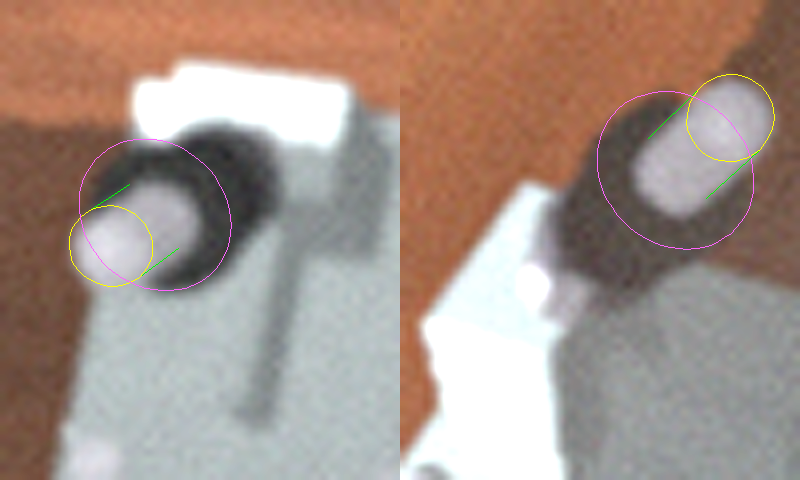

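The model outlines match the pictured peg tip and collar in both views, at about (126,142) top and (180,294) side. The hand is about 1.5 mm off sideways, and the TCP reading and the depth fits agree on that. I'll correct for it and insert in small steps with the force monitored.

```bash
cat >> h.py <<'E'
X=np.cross(Y,A_); QF=q(-A_,-Y); h=.060
def loc(p):d=p-TIP;return np.array([d@X,d@Y,d@A_-h])
def force(F0,n=4):
    f=[]
    for _ in range(n):ctrl.pause(.025);f.append(get_state()["contact_force"])
    f=np.mean(f,0)-F0;return np.array([f@X,f@Y,f@A_])
def cmd(l,v):ctrl.movel(TIP+X*l[0]+Y*l[1]+A_*(l[2]+h),(QF),max_speed=v) if 0 else ctrl.movel(TIP+X*l[0]+Y*l[1]+A_*(l[2]+h),max_speed=v)
E
python3 - <<'E'
from h import *
import json
c=np.array([0,0,.02])
off=np.zeros(2)
for _ in range(3):
    cmd([*(off),.012 if _ else .02],.04);ctrl.pause(.2);l=loc(get_state()["tcp_pos"]);off-=l[:2];print(get_state()["time"],l*1e3,off*1e3)
F0=np.mean([(ctrl.pause(.025),get_state()["contact_force"])[1] for _ in range(8)],0);print("F0",F0)
z=.012
while z>-.030:
    z-=.004;cmd([*off,z],.03);f=force(F0,3);s=get_state();l=loc(s["tcp_pos"])
    print(round(s["time"],1),round(z*1e3),l.round(4)*1e3,f.round(1))
    if f[2]>5 or np.hypot(f[0],f[1])>8:print("STOP");break
json.dump(dict(F0=F0.tolist(),off=off.tolist(),z=z),open("st.json","w"))
E
```

```text
8.8 [-0.12138469 -0.15501846 20.2909166 ] [0.12138469 0.15501846]
9.35 [ 0.13451668  0.02782518 12.07208858] [-0.01313199  0.12719328]
9.8 [-0.05189343  0.12115036 12.04527658] [0.03876144 0.00604292]
F0 [-0.0448029  -0.08800133 -3.69565316]
10.4 8 [0.1 0.1 7.8] [ 0.2  0.2 -0.6]
10.7 4 [0.1 0.  3.9] [-0.1  0.2  0.1]
11.1 0 [ 0.1  0.  -0.1] [ 0.2 -0.4 -0.5]
11.4 -4 [ 0.1  0.  -4.1] [-0.1  0.1 -0. ]
11.8 -8 [ 0.1  0.  -8.1] [ 0.3 -0.3 -0.2]
12.2 -12 [  0.1   0.  -12.1] [-0.2 -0.1 -0.2]
12.5 -16 [  0.1   0.  -16.1] [ 0.1  0.3 -0. ]
12.9 -20 [  0.1   0.  -20.1] [-0.4  0.1 -0.3]
13.2 -24 [  0.1   0.  -24.1] [ 0.4 -0.1 -0.2]
13.6 -28 [  0.1   0.  -28.1] [-0.1  0.2 -0.4]
13.9 -32 [  0.1   0.  -32.1] [-0.5 -0.2 -0.5]
```

```bash
python3 - <<'E'
from h import *
import json
st=json.load(open("st.json"));F0=np.array(st["F0"]);off=st["off"];z=st["z"]
step=.002;n=0
while z>-.066:
    z-=step;cmd([*off,z],.012);f=force(F0,3);s=get_state();l=loc(s["tcp_pos"])
    print(round(s["time"],1),round(z*1e3,1),l.round(4)*1e3,f.round(1))
    if f[2]>16.5 or np.hypot(f[0],f[1])>8:print("STOP");break
    step=.002 if f[2]<2 and z>-.038 else .001 if f[2]<2 else .0008 if f[2]<9 else .0004
st["z"]=z;json.dump(st,open("st.json","w"))
for _ in range(4):ctrl.pause(.2);print(force(F0).round(1),get_state()["width"])
E
```

```text
14.3 -34.0 [  0.  -0. -34.] [ 0.  -0.2 -0.8]
14.7 -36.0 [  0.   0. -36.] [ 0.1 -0.3  0.1]
15.1 -38.0 [  0.1   0.  -38.1] [ 0.1  0.  -0.2]
15.4 -39.0 [  0.1   0.  -39. ] [ 0.3 -0.2 -0.1]
15.8 -40.0 [  0.   0. -40.] [ 0.2 -0.2 -0.5]
16.1 -41.0 [  0.   -0.2 -40.9] [0.2 0.2 0.8]
16.4 -42.0 [  0.1  -0.2 -41.8] [0.4 0.4 3.7]
16.7 -42.8 [  0.   -0.1 -42.7] [0.5 0.4 4.7]
17.1 -43.6 [  0.   -0.1 -43.6] [-0.  -0.2  4. ]
17.4 -44.4 [  0.1  -0.1 -44.4] [ 0.7 -1.1  4.2]
17.7 -45.2 [  0.1  -0.1 -45.2] [ 0.6 -0.5  4. ]
18.0 -46.0 [  0.   -0.1 -46. ] [ 0.7 -1.5  4.3]
18.4 -46.8 [  0.   -0.1 -46.8] [ 0.2 -1.   4.3]
18.7 -47.6 [  0.   -0.1 -47.6] [ 1.  -1.1  4.2]
19.0 -48.4 [  0.1  -0.1 -48.4] [ 0.5 -1.3  4.3]
19.3 -49.2 [  0.   -0.1 -49.2] [ 0.9 -1.6  4.3]
19.7 -50.0 [  0.  -0. -50.] [ 0.4 -1.5  4.2]
20.0 -50.8 [  0.   -0.1 -50.8] [ 0.1 -1.9  3.5]
20.3 -51.6 [  0.   -0.  -51.6] [ 0.7 -2.4  4.1]
20.6 -52.4 [  0.1  -0.  -52.4] [ 0.8 -2.   4.4]
21.0 -53.2 [  0.1  -0.1 -53.2] [ 0.2 -2.6  3.7]
21.3 -54.0 [  0.  -0. -54.] [ 0.4 -2.3  4.1]
21.6 -54.8 [  0.   -0.  -54.8] [ 0.5 -2.8  4.5]
21.9 -55.6 [  0.   -0.1 -55.5] [ 0.9 -2.5  5.5]
22.3 -56.4 [  0.1  -0.1 -56.1] [ 0.9 -1.7  9.8]
22.6 -56.8 [  0.1  -0.  -56.3] [ 1.1 -1.3 10.1]
22.9 -57.2 [  0.1  -0.1 -56.6] [ 2.  -1.1 11.9]
23.2 -57.6 [  0.   -0.1 -56.9] [ 1.5  0.1 13.3]
23.6 -58.0 [  0.1  -0.1 -57.1] [ 1.6  0.2 14.3]
23.9 -58.4 [  0.1  -0.1 -57.4] [ 2.   0.5 16.1]
24.2 -58.8 [  0.1  -0.1 -57.7] [ 2.1  0.8 17.6]
STOP
[ 1.7  0.7 17.2] 0.044773494783856005
[ 1.8  0.4 16.2] 0.04454510803428658
[ 1.9  0.7 16. ] 0.044559326799100636
[ 1.7  0.5 16.3] 0.044808569414486576
```

The collar slid at about 4 N from 41 mm, and the stiff stop begins at 55.5 mm. That is about 14.5 mm of travel, so it is within spec. One slightly firmer hold, then I'll ease off, release and retreat.

```bash
python3 - <<'E'
from h import *
import json
st=json.load(open("st.json"));F0=np.array(st["F0"]);off=st["off"];z=st["z"]
while force(F0)[2]<18 and z>-.0602:
    z-=.0004;cmd([*off,z],.012)
for _ in range(4):ctrl.pause(.2);print(round(get_state()["time"],1),force(F0).round(1),loc(get_state()["tcp_pos"]).round(4)*1e3)
while force(F0,2)[2]>5 and z<-.054:
    z+=.0004;cmd([*off,z],.012)
print("eased",z,force(F0).round(1),get_state()["time"])
ctrl.ungrasp();ctrl.pause(.2);print(get_state()["width"],get_state()["contact_force"])
cmd([*off,z+.08],.08);cmd([*off,z+.17],.15)
print(get_state()["time"],get_state()["contact_force"])
for n in("top","side"):
    im,d=vision.grab_frame(n); cv2.imwrite(f"pics/{n}2.png",im); np.save(f"pics/{n}2.npy",d)
cv2.imwrite("pics/c4.png",np.hstack([cv2.resize(cv2.imread(f"pics/{n}2.png"),(400,300)) for n in("top","side")]))
E
```

```text
26.4 [ 2.3  0.8 18.4] [  0.   -0.1 -58.4]
26.7 [ 2.2  1.2 18. ] [  0.   -0.1 -58.4]
27.0 [ 1.9  0.8 17.7] [  0.1  -0.1 -58.4]
27.3 [ 2.   0.8 17.3] [  0.   -0.1 -58.4]
eased -0.056800000000000045 [ 0.8 -2.   4.8] 29.6667
0.08502150852318738 [ 0.37674307 -0.17024728 -0.2104531 ]
32.25 [0.04118271 0.21219945 0.39125728]
```

View pics/c4.png

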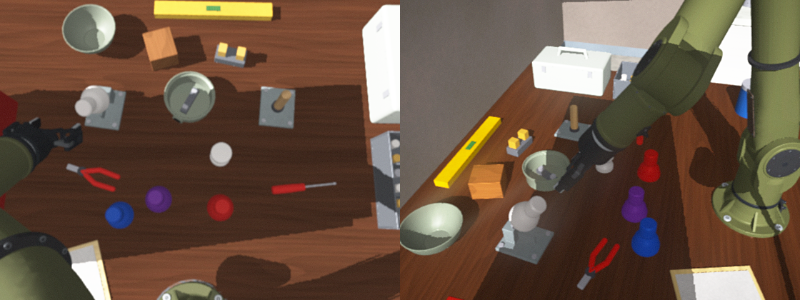

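The bell hangs on the peg at (95,101) in the left panel and (525,213) in the right. The spool and meter box haven't moved. One quick depth check of how far it's seated, then hand in.

```bash
python3 - <<'E'
from fit2 import *
for n in("top","side"):
    W=cloud(n,np.load(f"pics/{n}2.npy"));s=(W-TIP)@A_
    hsv=cv2.cvtColor(cv2.imread(f"pics/{n}2.png"),cv2.COLOR_BGR2HSV)
    m=(hsv[...,1]<70)&(hsv[...,2]>70)&(np.linalg.norm(W-(TIP-A_*.01),axis=-1)<.065)&(W[...,2]>.09)
    r=least_squares(insr,[0,0,-.056],args=(W[m],0),loss="soft_l1",f_scale=.002,x_scale=.01);print(n,m.sum(),(r.x*1e3).round(1),np.median(abs(r.fun)).round(4))
    W0=cloud(n,np.load(f"pics/{n}0.npy"))
    for t in("spool","meter_box"):
        print(t,[(np.round(k["point"]).tolist(),round(k["p"],2)) for k in models.recognise(n,t)[:2]])
print(get_state()["time"]);ticket.close_job()
E
```

```text
top 1482 [  5.    1.4 -55.2] 0.001
spool [([310.0, 219.0], 0.95)]
meter_box [([263.0, 136.0], 0.62)]
side 1774 [  2.   -1.5 -55.2] 0.001
spool [([287.0, 236.0], 0.78)]
meter_box [([200.0, 234.0], 0.77)]
32.55
the job is handed in; nothing more can be done
```

The white pin insulator is hanging on the slanted peg with the collar pushed home. I released it and handed the job in at 32.6 s on the robot clock. No verdict was reported.

- **Collar:** contact came 41 mm below the tip. The collar slid down under about 4 N, slightly below the 5 to 8 N given, until it met a stiff stop at about 55.5 mm. That is about 14.5 mm of travel.
- **Push:** I held 16–17 N for about 1.2 s, then 17–18 N for about 1 s. The highest reading was 18.4 N, but I sampled force after each small step, so a brief peak in between would not show. I then eased off to 5 N, opened the gripper and backed away.
- **Final seating:** depth fits from both cameras put the bore mouth 55.2 mm down the peg, which matches the stop. They also put it 2–5 mm to one side; the bore clearance explains only about 2 mm of that. I put the rest down to fit error or a slight droop and did not resolve it.
- **Spool and meter box:** they look unmoved in the final picture. In the top view their detected points are within 2 pixels of the start. In the side view the spool's point came out 10 pixels lower, probably because the arm partly hid it there.

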